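# Sweep the vegetable ends off the chopping board into the scrap caddy

## Robot

A 6-joint arm with a two-finger parallel gripper is mounted at the origin on the work surface. World frame = base frame: x ahead of the robot, y to its left, z up, the work surface at z = 0. Lengths are in m, angles in rad, forces in N, time in s.
With the tool pointing down it reaches from about 0.25 to 0.775 m from the base axis. Payload 4 kg.
Tool frame: the origin (TCP) lies midway between the tips of the shut fingers; the grasp point (between the pads) lies 19 mm behind it (grip_point_offset is the distance from the TCP to the grasp point, in m); z points along the fingers, y is the line along which they close (so a half turn about z gives the same grasp; the last joint's range is limited). The gripper opens to 94 mm and grips with 3 to 60 N. Pads are 16 mm wide; open, the fingers measure 119 mm over their backs; the gripper's body (75 mm by 177 mm) begins 78 mm behind the grasp point.
Start: joints at [1.225, 0.087, 1.371, -0, 1.684, -0.103], TCP at [0.132, 0.534, 0.206] pointing down, gripper open.
Joint ranges: [-3.1, 3.1], [-0.76, 2.03], [0.27, 2.55], [-1.08, 4.22], [0.17, 2.65], [-2.57, 2.57]. Speed limits (rad/s): [2.79, 2.79, 3.14, 3.14, 3.14, 3.14].

## Interface

Orientations are given as [roll, pitch, yaw] about the fixed x, y, z axes, in that order (R = Rz(yaw) Ry(pitch) Rx(roll)).
In Python, from bench import * gives the robot as it stands.
- The arm moves only by the tool carry_out, never from a script. Its argument "commands" is a list of rows, each a list of 6 numbers: the shift along the tool's x, y, z in m, then the turn, a rotation vector about the tool's x, y, z in rad. In form: [[tx, ty, tz, rx, ry, rz], ...]. A call has exactly 5 rows; each row is the pose to reach, as a shift and turn from the pose commanded when the call began, along the tool's axes at that moment; what a row does not reach only later rows make up. A row lasts 1/10 s, in which the tool goes at most 50 mm and 8.59 degrees, less where a joint would pass 70% of its speed; a pose out of reach is approached as far as the arm can. A call with a gripper value outside its range is refused whole. "jaw" is the opening, from 0 (shut) to 1 (fully open), set as the call begins (left out, the last holds). The fingers move at their own pace and stop on an object; the grip force is fixed at half the most. Time passes only in rows, so rows that repeat a pose let the fingers close, or fill a call up. It gives the time, the measured TCP pose, the force, the opening and the grip force at its end, in the units of the state.
- get_obs(): the state, without advancing time (a new reading comes with each control period).
- snapshot(name): name is "side" or "top" or "wrist"; returns a dict with "img" (400x640x3 uint8, red, green, blue), "range_z" (400x640 float32, m along the optical axis (not along the pixel's ray), 0 where there is no reading), "fx", "fy", "cx", "cy" (pixels), "R" (3x3) and "t" (3): a world point X has camera coordinates R X + t. Camera axes: x right, y down, z forward; pixel columns grow to the right and rows downward; lengths in m; the calibration is good to about 2 mm. The wrist camera is an equidistant fisheye: a pixel r from the principal point sees the ray r / f radians off the axis. A picture is of the moment at which its call begins.
- close_job(): hands the job in; it is judged then, once.
The state is a dict: "time": time; "joint_positions": joint angles; "qvel": joint speeds; "joint_torque": joint torques, N m; "tool_pos": TCP position; "ee_rot": TCP orientation; "wrist_force": force on the tool from outside, world axes, zero at the start; "wrist_torque": the same for the moment, N m; "width": finger opening in m; "finger_force": force on a finger pad.
Only numpy, scipy, OpenCV 4.12 (cv2) and the standard library are available. Lean on these libraries where they do the work, as an engineer would, in place of code of your own. Each camera call takes 0.05 s, during which the arm holds its last target. There are 200 camera calls.

## Task

Clear the chopping board: with the fingertips, sweep the three vegetable ends (the red pepper end, the green pepper end and the onion end) across the board and off its edge so that all three drop into the lime-green scrap caddy and lie still there, not into the white dish on the other side. Only push them: do not lift them off the board or carry them over the caddy. Leave the garlic bulb, the spice jar and the salt pot standing where they are on the board.

Things in the scene. Friction and masses are not known exactly. Their poses are not given: they have to be found in the camera images.
- board: fixed wooden chopping board, 280 (own x) x 360 (own y) mm, top 45 mm above the worktop, flat, no rim. Origin on the worktop level under its centre, own x roughly away from the robot, own y its long side, turned by up to 0.2 rad.
- caddy: fixed lime-green open scrap caddy, outer 180 (own x) x 130 (own y) x 40 mm high, walls 4 mm, grip tabs at both x ends; origin: centre of its underside. It stands against one short edge of the board (+y or -y end; the dish at the other), parallel to it, its centre 247 mm from the board's centre along the board's y. Its rim is 5 mm below the board's top, so things pushed over that edge fall in.
- dish: fixed white oven dish, outer 180 x 130 x 40 mm high, walls 6 mm, a grip tab at both x ends; origin at the centre of its underside. It stands against the board's other short edge. It must get no scraps.
- red_end_mid (a point): cut-off red pepper end lying on the board cut face down: four-lobed red disc 36 mm across, 18 mm high, with a green stalk 8 mm thick to 29 mm high. Point: middle of the disc, 9 mm above its underside; its z axis is the disc's. About 25 g, slides when pushed; may roll a little once it has dropped and tipped.
- green_end_mid (a point): cut-off green pepper end, same shape and sizes as the red one but with green flesh. Point: middle of the disc, 9 mm above its underside. About 25 g.
- onion_end_mid (a point): cut-off onion root end, golden-brown low dome 43 mm across, 18 mm high, with a 12 mm wide root stub to 23 mm high, cut face down. Point: on its axis, 9 mm above its underside. About 25 g.
- garlic: whole white garlic bulb, 52 mm across, 48 mm high, loose, standing on the board near its far long edge. Origin at its underside's centre. Leave it.
- spice_jar: small spice jar, rust-red with a black cap, 42 mm across, 58 mm high, loose, standing on the board near its far long edge. Origin at its underside's centre. Leave it.
- salt_pot: small blue ceramic salt pot with a round wooden stopper, 44 mm across, 54 mm high, loose, standing on the board near its far long edge. Origin at its underside's centre. Leave it.

How it is judged:
By the outcome, as a careful person would: the job done as asked, in the order asked, and still so for the second after the job is handed in, with the robot touching nothing.
It also fails if it takes over 61 s, if anything falls off the work surface, if the arm or the gripper's body presses on something with over 40 N, if the wrist force passes 120 N, or if a joint passes its speed limit or range.

## Working session

There is one attempt and no reset: what is moved stays moved. The work goes in short steps, Python scripts to look and compute and a tool call to move; the robot and the scene stay as the last step left them, time stands still between calls to the robot, and variables do not carry over. Pictures are saved under pics/ and viewed, at most 10 in all, crops included, and the job is handed in when it is done.

Besides the shell and the picture viewer there is one more tool, called after "Request:" by a JSON object that holds its "method" and its "body", one argument or row to a line. carry_out: Moves the arm, as the interface text tells. Its arguments: {"type":"object","properties":{"commands":{"type":"array","items":{"type":"array","items":{"type":"number"}}},"jaw":{"type":"number"}},"required":["commands"]}

```bash
mkdir -p pics; ls; python3 - <<'E'
from bench import *
import cv2,numpy as np
o=get_obs();print({k:np.round(v,3) for k,v in o.items()})
s=snapshot("top");cv2.imwrite("pics/top0.png",s["img"][:,:,::-1])
np.savez("/tmp/top.npz",**s)
print(s["fx"],s["cx"],s["cy"],s["R"],s["t"])
E
```

```text
pics
{'time': np.float64(0.0), 'joint_positions': array([ 1.225,  0.088,  1.372, -0.   ,  1.684, -0.103]), 'qvel': array([-0.001, -0.001,  0.002, -0.001,  0.   ,  0.003]), 'joint_torque': array([-1.0000e-03, -3.4017e+01, -3.0243e+01,  7.2000e-02,  3.3000e-02,
       -0.0000e+00]), 'tool_pos': array([0.132, 0.533, 0.204]), 'ee_rot': array([-3.139, -0.   ,  2.899]), 'wrist_force': array([ 0.872, -0.768,  0.911]), 'wrist_torque': array([-0.05 , -0.039, -0.054]), 'finger_force': np.float64(0.0), 'width': np.float64(0.094)}
475.0568245252046 316.3896194106666 195.38334825772154 [[-0.0098945  -0.99954657 -0.02843873]
 [-0.99237354  0.01331014 -0.12254634]
 [ 0.1228693   0.02700931 -0.99205526]] [0.01886751 0.59018698 0.80564639]
```

View pics/top0.png

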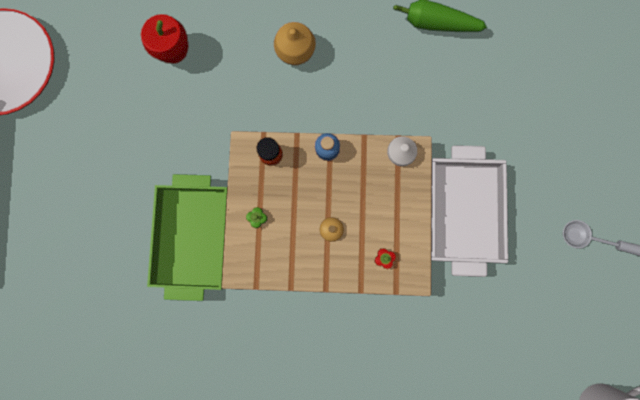

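The top view shows the caddy at the left (+y, pixel ~(188,238)), the green end at (257,217), onion at (331,229) and red at (385,259). The jar, pot and garlic stand along row ~150.

```bash
cat > h.py <<'E'
import cv2,numpy as np
def ray(s,u,v,z):
    R,t=s["R"],s["t"];c=-R.T@t
    d=R.T@np.array([(u-s["cx"])/s["fx"],(v-s["cy"])/s["fy"],1.]);return c+d*(z-c[2])/d[2]
def comp(s,m,roi):
    k=np.zeros(m.shape,np.uint8);x0,y0,x1,y1=roi;k[y0:y1,x0:x1]=m[y0:y1,x0:x1]
    n,l,st,c=cv2.connectedComponentsWithStats(k);i=1+np.argmax(st[1:,4]);return (l==i).astype(np.uint8),st[i],c[i]
def cloud(s):
    v,u=np.mgrid[:400,:640];z=s["range_z"]
    P=np.stack([(u-s["cx"])/s["fx"]*z,(v-s["cy"])/s["fy"]*z,z],-1);return (P-s["t"])@s["R"]
E
python3 - <<'E'
import sys;sys.path.insert(0,'.')
from h import *
s=dict(np.load("/tmp/top.npz"));np.set_printoptions(precision=4,suppress=True)
h=cv2.cvtColor(s["img"],cv2.COLOR_RGB2HSV);H,S,V=h[...,0].astype(int),h[...,1],h[...,2]
P=cloud(s);Z=P[...,2];roi=(200,120,440,310)
b=((Z>.035)&(Z<.053)&(s["range_z"]>0)).astype(np.uint8);
m,st,c=comp(s,b,(225,125,435,300));r=cv2.minAreaRect(cv2.findContours(m,0,2)[0][0]);
m2=P[...,:2][m>0];print("board px",cv2.boxPoints(r).tolist())
B=np.array([ray(s,*p,.045)[:2] for p in cv2.boxPoints(r)]);print(B,B.mean(0),"z",np.median(Z[m>0]))
rw=cv2.minAreaRect(m2.astype(np.float32));print(rw)
h2=((Z>.053)&(s["range_z"]>0)).astype(np.uint8);h2[:125]=0;h2[300:]=0;h2[:,:225]=0;h2[:,435:]=0
n,l,st,c=cv2.connectedComponentsWithStats(h2)
for i in range(1,n):
    if st[i,4]>30:
        q=P[l==i];(x,y),rad=cv2.minEnclosingCircle(q[:,:2].astype(np.float32));print(c[i],st[i,4],"ctr",round(x,4),round(y,4),"r",round(rad,4),"zmax",q[:,2].max())
for n,m in (("caddy",(H>35)&(H<60)&(S>150)&(V>80)),):
    m,st,c=comp(s,m.astype(np.uint8),(140,160,228,310));q=P[(m>0)];q=q[(q[:,2]>.033)];rr=cv2.minAreaRect(q[:,:2].astype(np.float32));print(n,rr,cv2.boxPoints(rr),q[:,2].max())
E
```

```text
board px [[222.47384643554688, 290.572509765625], [226.37576293945312, 130.5945281982422], [437.0309143066406, 135.73248291015625], [433.1289978027344, 295.71044921875]]
[[ 0.4263  0.1752]
 [ 0.7087  0.1722]
 [ 0.6928 -0.2028]
 [ 0.4149 -0.1849]] [ 0.5607 -0.0101] z 0.04351410704766445
((0.5619279742240906, -0.00865122675895691), (0.3715589940547943, 0.28016021847724915), 87.47630310058594)
[327.1023 146.4885] 567 ctr 0.6713 -0.0081 r 0.0222 zmax 0.10070603659356768
[269.0278 150.9288] 576 ctr 0.6627 0.0909 r 0.0208 zmax 0.1049643363488735
[401.828  151.0419] 692 ctr 0.6624 -0.1373 r 0.0257 zmax 0.09536360586710965
[256.107 217.204] 299 ctr 0.5513 0.1158 r 0.0181 zmax 0.07483288074665881
[331.2895 228.8662] 411 ctr 0.5287 -0.0133 r 0.0209 zmax 0.06982632214798383
[384.9045 258.2134] 314 ctr 0.4792 -0.1035 r 0.0181 zmax 0.07388532175278209
caddy ((0.4868834316730499, -0.010756469331681728), (0.0, 0.0), 0.0) [[ 0.4869 -0.0108]
 [ 0.4869 -0.0108]
 [ 0.4869 -0.0108]
 [ 0.4869 -0.0108]] 0.8721075604835599
```

```bash
python3 - <<'E'
from h import *
s=dict(np.load("/tmp/top.npz"));np.set_printoptions(precision=4,suppress=True)
img=s["img"];print(img[237,190],img[237,153],img[189,190],img[180,190],s["range_z"][237,190])
h=cv2.cvtColor(img,cv2.COLOR_RGB2HSV);P=cloud(s)
print(h[237,190],P[237,190])
m=((h[...,0]>30)&(h[...,0]<65)&(h[...,1]>120)).astype(np.uint8)
m,st,c=comp(s,m,(140,160,232,310));print(st,c)
for n,(u,v,z) in {"tl":(156,186,.04),"tr":(226,186,.04),"bl":(150,288,.04),"br":(221,290,.04),"bTL":(230,132,.045),"bTR":(432,137,.045),"bBL":(223,291,.045),"bBR":(431,296,.045)}.items(): print(n,ray(s,u,v,z))
r=cv2.minAreaRect(np.argwhere(m)[:,::-1].astype(np.float32));print(r)
g=cv2.resize(img[120:310,135:520],None,fx=2,fy=2,interpolation=cv2.INTER_CUBIC);cv2.imwrite("pics/crop.png",g[:,:,::-1])
E
```

```text
[118 159  75] [65 94 38] [40 59 21] [116 159  76] 0.8737835
[ 45 135 159] [0.5206 0.2462 0.0025]
[ 148  175   79  125 8173] [187.6154 237.1916]
tl [0.6107 0.2985 0.04  ]
tr [0.6089 0.1726 0.04  ]
bl [0.4314 0.3033 0.04  ]
br [0.427  0.1789 0.04  ]
bTL [0.706  0.1657 0.045 ]
bTR [ 0.6907 -0.1939  0.045 ]
bBL [0.4256 0.1743 0.045 ]
bBR [ 0.4145 -0.1813  0.045 ]
((187.07896423339844, 237.0311279296875), (73.21683502197266, 124.73383331298828), 3.077455520629883)
```

View pics/crop.png

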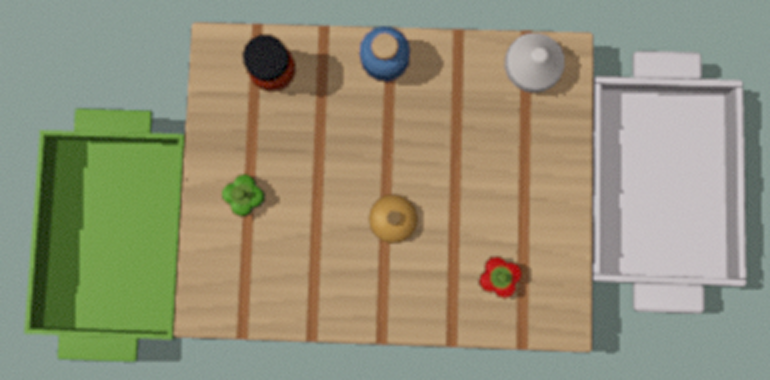

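The crop confirms it: caddy mouth from about x=0.43 to 0.61 m, and clear lanes for all three ends. I'll swing over behind the red end, turning the finger line along world x.

Request:
{"method": "carry_out", "body": {
  "commands": [
    [-0.029, -0.034, 0, 0, 0, 0.13],
    [-0.058, -0.068, 0, 0, 0, 0.26],
    [-0.087, -0.102, 0, 0, 0, 0.39],
    [-0.116, -0.136, 0, 0, 0, 0.52],
    [-0.145, -0.17, 0, 0, 0, 0.65]
  ],
  "jaw": 0.2
}}

```text
time: 0.55
tool_pos: [0.2322, 0.3321, 0.2047]
ee_rot: [-3.141, 0.0, 2.244]
wrist_force: [0.9, -0.5, -0.4]
width: 0.0577
finger_force: 0.0
```

Request:
{"method": "carry_out", "body": {
  "commands": [
    [-0.044, -0.01, 0, 0, 0, 0.135],
    [-0.088, -0.02, 0, 0, 0, 0.27],
    [-0.132, -0.03, 0, 0, 0, 0.405],
    [-0.176, -0.04, 0, 0, 0, 0.54],
    [-0.22, -0.05, 0, 0, 0, 0.677]
  ]
}}

```text
time: 1.05
tool_pos: [0.3312, 0.1296, 0.205]
ee_rot: [-3.141, -0.0, 1.566]
wrist_force: [0.0, 0.2, 0.4]
width: 0.0199
finger_force: 0.0
```

Request:
{"method": "carry_out", "body": {
  "commands": [
    [-0.042, 0.021, 0, 0, 0, 0],
    [-0.084, 0.042, 0, 0, 0, 0],
    [-0.126, 0.063, 0, 0, 0, 0],
    [-0.168, 0.084, 0.02, 0, 0, 0],
    [-0.21, 0.105, 0.04, 0, 0, 0]
  ]
}}

```text
time: 1.55
tool_pos: [0.4362, -0.079, 0.166]
ee_rot: [3.14, 0.0, 1.571]
wrist_force: [-0.1, 1.2, -0.1]
width: 0.0188
finger_force: 0.0
```

Request:
{"method": "carry_out", "body": {
  "commands": [
    [-0.043, 0.021, 0.02, 0, 0, 0],
    [-0.086, 0.043, 0.04, 0, 0, 0],
    [-0.086, 0.043, 0.07, 0, 0, 0],
    [-0.086, 0.043, 0.1, 0, 0, 0],
    [-0.086, 0.043, 0.113, 0, 0, 0]
  ]
}}

```text
time: 2.05
tool_pos: [0.4761, -0.1621, 0.0491]
ee_rot: [-3.135, -0.003, 1.571]
wrist_force: [-0.4, 0.8, 0.1]
width: 0.0185
finger_force: 0.0
```

Request:
{"method": "carry_out", "body": {
  "commands": [
    [0.02, 0, 0, 0, 0, 0],
    [0.035, 0, 0, 0, 0, 0],
    [0.05, -0.003, 0, 0, 0, 0],
    [0.07, -0.007, 0, 0, 0, 0],
    [0.09, -0.012, 0, 0, 0, 0]
  ]
}}

```text
time: 2.55
tool_pos: [0.4668, -0.0716, 0.0544]
ee_rot: [3.14, 0.001, 1.573]
wrist_force: [0.3, 0.2, -1.4]
width: 0.0188
finger_force: 0.1
```

```bash
cat > look.py <<'E'
import sys
from bench import *
from h import *
s=snapshot("top");np.savez("/tmp/top.npz",**s)
cv2.imwrite(sys.argv[1],cv2.resize(s["img"][120:310,135:520],None,fx=2,fy=2,interpolation=cv2.INTER_CUBIC)[:,:,::-1])
h=cv2.cvtColor(s["img"],cv2.COLOR_RGB2HSV);H,S,V=[h[...,i].astype(int) for i in range(3)]
for n,m,r in (("red",((H<5)|(H>176))&(S>190)&(V>110),(140,175,440,300)),("onion",(H>14)&(H<24)&(S>160)&(V>90),(140,175,440,300)),("green",(H>35)&(H<60)&(S>190),(228,175,440,300))):
    try:
        k,st,c=comp(s,m.astype(np.uint8),r);print(n,st[4],c.round(1),"on board:",ray(s,*c,.063).round(3))
    except Exception as e: print(n,"none")
E
python3 look.py pics/a.png
```

```text
red none
onion 5 [339.8 224.6] on board: [ 0.536 -0.028  0.063]
green 2 [260.5 211.5] on board: [0.561 0.107 0.063]
```

View pics/a.png

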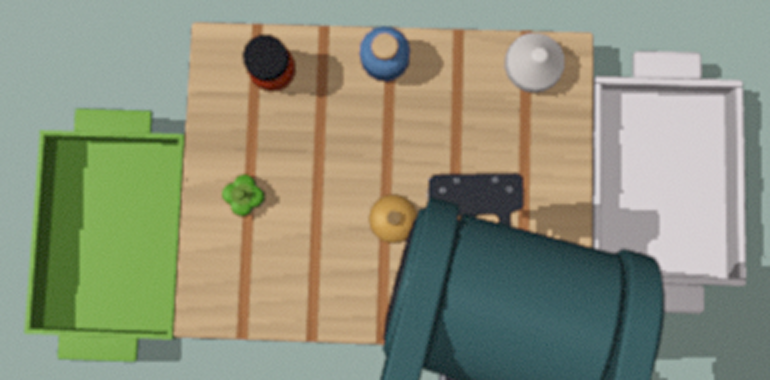

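The arm hides the red end; the green (242,195) and onion (393,218) ends are undisturbed. I'll check with the wrist view.

```bash
python3 - <<'E'
from bench import *
import cv2,numpy as np
w=snapshot("wrist");a=snapshot("side")
cv2.imwrite("pics/ws.png",np.vstack([cv2.resize(w["img"],(480,300)),cv2.resize(a["img"],(480,300))])[:,:,::-1])
E
```

```text
(no output)
```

View pics/ws.png

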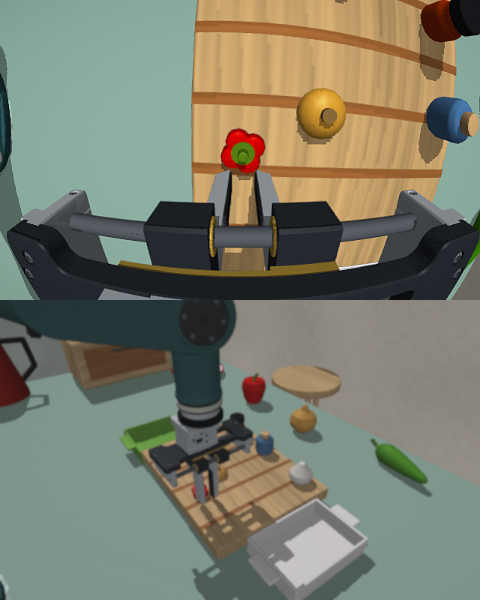

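The wrist view shows the red end at (243,150) cradled by both fingertips, and the onion clear to the right. Now the push to the caddy edge.

Request:
{"method": "carry_out", "body": {
  "commands": [
    [0.02, 0, 0, 0, 0, 0],
    [0.05, 0, 0, 0, 0, 0],
    [0.08, 0, 0, 0, 0, 0],
    [0.11, 0, 0, 0, 0, 0],
    [0.135, 0, 0, 0, 0, 0]
  ]
}}

```text
time: 3.2
tool_pos: [0.4671, 0.0629, 0.0541]
ee_rot: [3.14, 0.001, 1.572]
wrist_force: [0.1, -0.2, -0.1]
width: 0.0187
finger_force: 0.2
```

Request:
{"method": "carry_out", "body": {
  "commands": [
    [0.02, 0, 0, 0, 0, 0],
    [0.04, 0, 0, 0, 0, 0],
    [0.06, 0, 0, 0, 0, 0],
    [0.075, 0, 0, 0, 0, 0],
    [0.085, 0, 0, 0, 0, 0]
  ]
}}

```text
time: 3.7
tool_pos: [0.467, 0.1477, 0.054]
ee_rot: [3.14, 0.0, 1.572]
wrist_force: [0.7, -0.2, 1.4]
width: 0.0184
finger_force: 0.3
```

Request:
{"method": "carry_out", "body": {
  "commands": [
    [0.01, 0, 0, 0, 0, 0],
    [0.02, 0, 0, 0, 0, 0],
    [0.03, 0, 0, 0, 0, 0],
    [0.035, 0, 0, 0, 0, 0],
    [0.035, 0, 0, 0, 0, 0]
  ]
}}

```text
time: 4.2
tool_pos: [0.4662, 0.1827, 0.0532]
ee_rot: [-3.141, -0.0, 1.573]
wrist_force: [-0.5, -0.2, -0.1]
width: 0.0189
finger_force: 0.0
```

```bash
cat > w.py <<'E'
import sys
from bench import *
import cv2,numpy as np
w=snapshot("wrist");cv2.imwrite(sys.argv[1],w["img"][:,:,::-1])
E
python3 w.py pics/w2.png
```

```text
(no output)
```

View pics/w2.png

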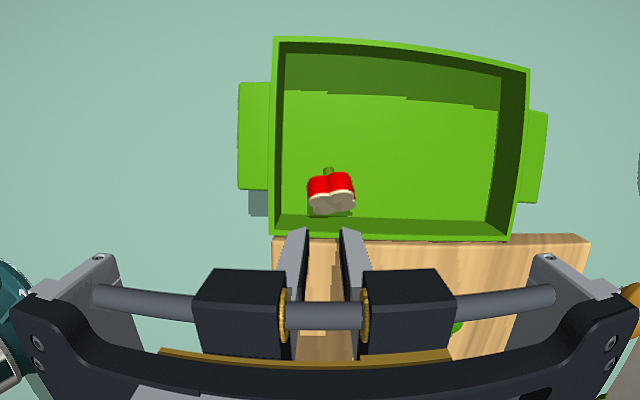

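The red end lies in the caddy (331,195). Next is the green end.

Request:
{"method": "carry_out", "body": {
  "commands": [
    [-0.005, 0, -0.04, 0, 0, 0],
    [-0.03, 0.01, -0.075, 0, 0, 0],
    [-0.065, 0.04, -0.075, 0, 0, 0],
    [-0.1, 0.07, -0.075, 0, 0, 0],
    [-0.125, 0.085, -0.075, 0, 0, 0]
  ]
}}

```text
time: 4.75
tool_pos: [0.5532, 0.0545, 0.1287]
ee_rot: [3.14, 0.001, 1.57]
wrist_force: [-0.5, 0.6, -0.9]
width: 0.0187
finger_force: 0.0
```

Request:
{"method": "carry_out", "body": {
  "commands": [
    [0, 0, 0.035, 0, 0, 0],
    [0, 0, 0.065, 0, 0, 0],
    [0, 0, 0.075, 0, 0, 0],
    [0.015, 0, 0.075, 0, 0, 0],
    [0.03, 0, 0.075, 0, 0, 0]
  ]
}}

```text
time: 5.25
tool_pos: [0.5521, 0.0883, 0.0546]
ee_rot: [3.14, -0.001, 1.571]
wrist_force: [-0.9, -0.4, -0.2]
width: 0.0188
finger_force: 0.0
```

Request:
{"method": "carry_out", "body": {
  "commands": [
    [0.02, 0.002, 0, 0, 0, 0],
    [0.04, 0.006, 0, 0, 0, 0],
    [0.055, 0.01, 0, 0, 0, 0],
    [0.07, 0.013, 0, 0, 0, 0],
    [0.08, 0.013, 0, 0, 0, 0]
  ]
}}

```text
time: 5.75
tool_pos: [0.565, 0.1693, 0.0543]
ee_rot: [3.14, -0.001, 1.573]
wrist_force: [0.4, 0.5, -0.0]
width: 0.0185
finger_force: 0.0
```

Request:
{"method": "carry_out", "body": {
  "commands": [
    [0.01, 0, 0, 0, 0, 0],
    [0.02, 0, 0, 0, 0, 0],
    [0.025, 0, 0, 0, 0, 0],
    [0.03, 0, 0, 0, 0, 0],
    [0.03, 0, 0, 0, 0, 0]
  ]
}}

```text
time: 6.25
tool_pos: [0.5642, 0.1976, 0.0532]
ee_rot: [-3.141, -0.0, 1.572]
wrist_force: [0.4, 0.7, 0.3]
width: 0.0189
finger_force: 0.0
```

```bash
python3 w.py pics/w3.png
```

```text
(no output)
```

View pics/w3.png

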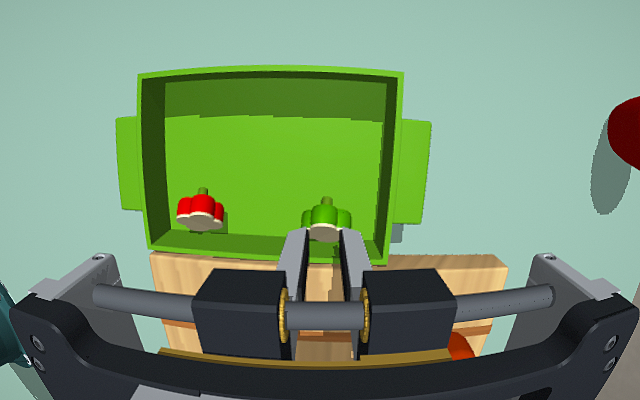

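Green is in at (326,215). Now the onion, aimed at the gap between the two.

Request:
{"method": "carry_out", "body": {
  "commands": [
    [-0.005, 0, -0.04, 0, 0, 0],
    [-0.03, 0, -0.075, 0, 0, 0],
    [-0.075, -0.01, -0.075, 0, 0, 0],
    [-0.12, -0.02, -0.075, 0, 0, 0],
    [-0.165, -0.03, -0.075, 0, 0, 0]
  ]
}}

```text
time: 6.8
tool_pos: [0.534, 0.0303, 0.1289]
ee_rot: [3.14, 0.0, 1.572]
wrist_force: [0.9, -1.2, -0.0]
width: 0.0191
finger_force: 0.0
```

Request:
{"method": "carry_out", "body": {
  "commands": [
    [-0.045, -0.003, 0, 0, 0, 0],
    [-0.085, -0.006, 0, 0, 0, 0],
    [-0.115, -0.006, 0.02, 0, 0, 0],
    [-0.115, -0.006, 0.055, 0, 0, 0],
    [-0.115, -0.006, 0.077, 0, 0, 0]
  ]
}}

```text
time: 7.3
tool_pos: [0.5273, -0.0844, 0.0494]
ee_rot: [-3.14, -0.0, 1.568]
wrist_force: [-0.9, 0.5, -0.7]
width: 0.0188
finger_force: 0.0
```

Request:
{"method": "carry_out", "body": {
  "commands": [
    [0.02, 0, 0, 0, 0, 0],
    [0.035, 0, 0, 0, 0, 0],
    [0.05, 0, 0, 0, 0, 0],
    [0.07, -0.002, 0, 0, 0, 0],
    [0.09, -0.005, 0, 0, 0, 0]
  ]
}}

```text
time: 7.8
tool_pos: [0.5242, 0.0083, 0.0525]
ee_rot: [3.139, 0.0, 1.572]
wrist_force: [-0.8, -0.1, 0.2]
width: 0.019
finger_force: 0.1
```

Request:
{"method": "carry_out", "body": {
  "commands": [
    [0.025, -0.003, 0, 0, 0, 0],
    [0.05, -0.006, 0, 0, 0, 0],
    [0.075, -0.008, 0, 0, 0, 0],
    [0.1, -0.008, 0, 0, 0, 0],
    [0.12, -0.008, 0, 0, 0, 0]
  ]
}}

```text
time: 8.3
tool_pos: [0.5157, 0.1293, 0.0526]
ee_rot: [3.139, -0.0, 1.573]
wrist_force: [0.5, 0.2, 0.4]
width: 0.019
finger_force: 0.1
```

```bash
python3 w.py pics/w4.png
```

```text
(no output)
```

View pics/w4.png

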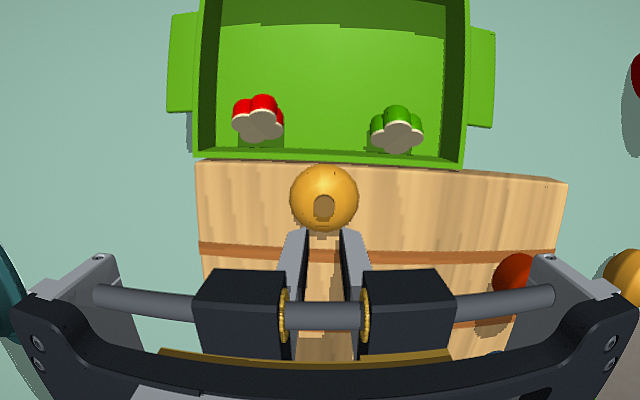

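The onion (324,197) is cradled and headed for the gap between the other two. I'll finish the push, then back off upward.

Request:
{"method": "carry_out", "body": {
  "commands": [
    [0.01, 0, 0, 0, 0, 0],
    [0.02, 0, 0, 0, 0, 0],
    [0.03, 0, 0, 0, 0, 0],
    [0.04, 0, 0, 0, 0, 0],
    [0.05, 0, 0, 0, 0, 0]
  ]
}}

```text
time: 8.85
tool_pos: [0.5157, 0.1779, 0.0517]
ee_rot: [3.141, -0.001, 1.571]
wrist_force: [0.3, -0.4, -0.2]
width: 0.0187
finger_force: 0.0
```

Request:
{"method": "carry_out", "body": {
  "commands": [
    [0.01, 0, 0, 0, 0, 0],
    [0.015, 0, 0, 0, 0, 0],
    [0.015, 0, 0, 0, 0, 0],
    [0.005, 0, -0.03, 0, 0, 0],
    [0, 0, -0.07, 0, 0, 0]
  ]
}}

```text
time: 9.35
tool_pos: [0.513, 0.1761, 0.1188]
ee_rot: [-3.134, 0.002, 1.572]
wrist_force: [0.3, -0.2, 0.2]
width: 0.0191
finger_force: 0.0
```

Request:
{"method": "carry_out", "body": {
  "commands": [
    [-0.04, 0, -0.03, 0, 0, 0],
    [-0.08, -0.02, -0.06, 0, 0, 0],
    [-0.1, -0.06, -0.09, 0, 0, 0],
    [-0.12, -0.1, -0.1, 0, 0, 0],
    [-0.14, -0.13, -0.1, 0, 0, 0]
  ]
}}

```text
time: 9.85
tool_pos: [0.3846, 0.036, 0.2239]
ee_rot: [3.137, 0.001, 1.571]
wrist_force: [0.1, -0.6, 0.2]
width: 0.0191
finger_force: 0.0
```

Request:
{"method": "carry_out", "body": {
  "commands": [
    [-0.04, -0.01, 0, 0, 0, 0],
    [-0.08, -0.02, 0, 0, 0, 0],
    [-0.12, -0.03, 0, 0, 0, 0],
    [-0.15, -0.03, 0, 0, 0, 0],
    [-0.15, -0.03, 0, 0, 0, 0]
  ]
}}

```text
time: 10.35
tool_pos: [0.3548, -0.1158, 0.221]
ee_rot: [-3.141, 0.001, 1.565]
wrist_force: [0.3, 0.3, 0.4]
width: 0.0186
finger_force: 0.0
```

```bash
python3 look.py pics/end.png
```

```text
red 31 [203.6 266.7] on board: [0.468 0.204 0.063]
onion 32 [209.1 234.9] on board: [0.522 0.196 0.063]
green none
```

View pics/end.png

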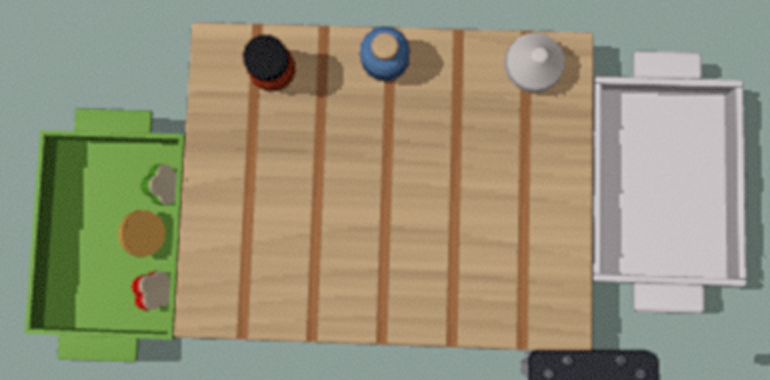

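All three ends are in the caddy, at about (160,185), (143,233) and (152,290). The jar, pot and garlic haven't moved and the dish is empty. I'll wait a second, check that everything is still, and hand in.

Request:
{"method": "carry_out", "body": {
  "commands": [
    [0, 0, 0, 0, 0, 0],
    [0, 0, 0, 0, 0, 0],
    [0, 0, 0, 0, 0, 0],
    [0, 0, 0, 0, 0, 0],
    [0, 0, 0, 0, 0, 0]
  ]
}}

```text
time: 10.9
tool_pos: [0.3557, -0.1125, 0.2213]
ee_rot: [3.141, -0.0, 1.573]
wrist_force: [0.2, -0.1, -0.5]
width: 0.019
finger_force: 0.0
```

Request:
{"method": "carry_out", "body": {
  "commands": [
    [0, 0, 0, 0, 0, 0],
    [0, 0, 0, 0, 0, 0],
    [0, 0, 0, 0, 0, 0],
    [0, 0, 0, 0, 0, 0],
    [0, 0, 0, 0, 0, 0]
  ]
}}

```text
time: 11.4
tool_pos: [0.3555, -0.113, 0.2213]
ee_rot: [3.142, -0.0, 1.572]
wrist_force: [-0.2, -0.6, -0.6]
width: 0.0188
finger_force: 0.0
```

```bash
python3 - <<'E'
from bench import *
import numpy as np
a=np.load("/tmp/top.npz")["img"].astype(int);b=snapshot("top")["img"].astype(int)
d=np.abs(a-b).max(-1)[120:310,135:520];n=int((d[:,:100]>40).sum());print(n,(d>40).sum())
if n<15: print(close_job())
E
```

```text
0 173
the job is handed in; nothing more can be done
None
```

The red, green and onion ends were all swept off the board and lie still in the lime-green caddy, the garlic, spice jar and salt pot stand where they were, the dish is empty, and the job was handed in at about 11.5 s of the 61 s.

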